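# Serve the blue tile onto the plate with a trowel

### The arm

A 7-joint arm with a two-finger parallel gripper is mounted at the origin on the work surface. World frame = base frame: x ahead of the robot, y to its left, z up, the work surface at z = 0. Lengths are in m, angles in rad, forces in N, time in s.
With the tool pointing down it reaches from about 0.4 to 0.875 m from the base axis. Payload 19.3 kg.
Tool frame: the origin (TCP) lies midway between the tips of the shut fingers; the grasp point (between the pads) lies 19 mm behind it; z points along the fingers, y is the line along which they close (so a half turn about z gives the same grasp; the last joint's range is limited). The gripper opens to 85 mm and grips with 20 to 120 N. Pads are 22 mm wide; open, the fingers measure 114 mm over their backs; the gripper's body (76 mm by 85 mm) begins 54 mm behind the grasp point. The pads swing forward as they close: fully open they stand 13 mm farther back than shut.
Start: joints at [-1.216, 0.521, -0.036, 1.599, 0.021, 1.021, -0.113], TCP at [0.258, 0.569, 0.231] pointing down, gripper open.
Joint ranges: [-2.91, 2.91], [-0.3, 2.13], [-1.5, 1.42], [0.17, 2.43], [-1.26, 4.41], [0.16, 1.93], [-2.52, 2.52]. Speed limits (rad/s): [1.89, 1.89, 2.39, 2.39, 3.01, 3.01, 3.01].

### API

Orientations are given as [roll, pitch, yaw] about the fixed x, y, z axes, in that order (R = Rz(yaw) Ry(pitch) Rx(roll)).
In Python, from workcell import bot gives the robot as it stands.
- The arm moves only by the tool nudge_tcp, called as name(argument=value, ...) on one line, values as JSON. Schema: {"type":"object","properties":{"ticks":{"type":"object","properties":{"deltas":{"type":"array","items":{"type":"array","items":{"type":"number"},"minItems":7,"maxItems":7},"minItems":1,"maxItems":5}},"additionalProperties":false,"required":["deltas"]},"clamp_n":{"type":"number"},"only":{"type":"string"},"quiet":{"type":"boolean"},"lines":{"type":"string"}},"required":["ticks"],"additionalProperties":false}. ticks is an object whose key "deltas" holds a list of rows, 1 to 5 of them, each of 7 numbers: the finger opening in m, then dx, dy, dz in units of 20 mm, then a rotation vector rx, ry, rz in rad; each row is the pose to reach, as a shift and turn from the pose commanded when the call began, along the tool's axes at that moment; what a row does not reach only later rows make up. A row lasts 1/8 s, in which the tool goes at most 0.0625 m and 0.188 rad, less where a joint would pass 70% of its speed; a pose out of reach is approached as far as the arm can. The fingers move at their own pace and stop on an object; clamp_n is the grip in N (left out, the last holds). Time passes only in rows, so rows that do not move let the fingers close. The tool returns the time, the measured TCP pose, the force, the opening and the grip force at its end. only (a regular expression) keeps the lines of the reply that match it, lines (a string "A,B") keeps lines A to B, and quiet returns only ok. Input that does not fit is refused with a message, and nothing moves.
- bot.observe(): the state, without advancing time (a new reading comes with each control period).
- bot.grab_frame(name): name is "scene" or "side" or "wrist"; returns the picture (420x560x3 uint8, blue, green, red); there is no depth.
- bot.calibration(name): a dict with "vfov" (degrees; the focal length in pixels is half the picture's height over the tangent of half this angle, whatever the lens; pixels are square), "cx", "cy" (the principal point, pixels), "eye" and "attitude" of the camera in the world. Camera axes: x right, y down, z forward; pixel columns grow to the right and rows downward; lengths in m; the calibration is good to about 2 mm. A picture is of the moment at which its call begins: read the wrist's pose just before it. calibration takes no time and is no camera call; for the wrist camera it gives the pose at the moment of the call.
- bot.job_done(): hands the job in; it is judged then, once.
The state is a dict: "clock": time; "qpos": joint angles; "qd": joint speeds; "joint_efforts": joint torques, N m; "position": TCP position; "tool_rot": TCP orientation; "force": force on the tool from outside, world axes, zero at the start; "moment": the same for the moment, N m; "grip_width": finger opening in m; "finger_force": force on a finger pad.
Only numpy, scipy, OpenCV 4.12 (cv2) and the standard library are available. Lean on these libraries where they do the work, as an engineer would, in place of code of your own. Each camera call takes 0.05 s, during which the arm holds its last target. There are 200 camera calls.

### The job

Pick up the trowel, slide its blade flat along the table and under the blue tile that lies against the wooden batten, lift the tile on the blade and carry it to the white plate, then tip the trowel steeply, low over the plate, so that the tile slides gently down onto the plate's flat floor, blue face up, and lies flat inside the rim. Then lay the trowel flat on the violet-blue mat again and let go. Never touch the blue tile with the fingers, do not drop it, and leave the other two tiles and everything else on the table where they are.

Things in the scene. Friction and masses are not known exactly. Their poses are not given: they have to be found in the camera images.
- blue_tile: the glazed blue tile to move: 60 x 60 x 10 mm, about 80 g, four white dots on top, clay below; origin = centre of its underside, z up, x, y along its sides. The lowest 3.5 mm of its edge is bevelled inward by 6 mm, so a thin edge pushed at it along the table runs under. Loose, one side within 6 mm of the batten and nearly parallel. On the blade it starts to slide at 14 to 20 degrees of slope
- white_tile: white tile with red dots, same size as the blue one; loose, to be left alone. The three tiles lie in a row along the same side of the batten in any order, centres about 80 mm apart
- red_tile: red tile with yellow dots, same size; loose, to be left alone
- batten: wooden batten fixed to the table, 240 mm long (its x axis) x 24 mm (y) x 16 mm high; origin = centre of its underside. The tiles lie on its -y side (the side facing the middle of the table), so a push along its +y axis drives a tile against it and no farther
- trowel: the loose trowel, 160 g, flat on the mat: steel blade 92 mm long, 60 mm wide, 2 mm thick, front edge 1.2 mm. Origin = underside of the blade 47 mm behind its front edge; x points from handle to front edge, y across, z up. A thin neck rises at the heel (x = -46 mm) to a level, flat-sided wooden handle
- trowel_grip (a point): point on the handle's axis where it is well gripped across y: trowel x = -90 mm, z = 45 mm. The handle runs along x from trowel x = -59 to -154 mm, 22 mm wide (y), 24 mm high (z 33 to 57 mm)
- trowel_tip (a point): middle of the blade's front edge, at its underside: trowel x = +47 mm, z = 0
- trowel_mid (a point): point below the trowel's centre of mass: trowel x = -40 mm, z = 0
- tool_mat: flat violet-blue mat fixed to the table, 240 mm (x) x 120 mm (y) x 3 mm thick; origin = centre of its underside. The trowel lies on it at the start
- plate: round white plate fixed to the table, 200 mm over the rim, rim 16 mm high and sloping, flat floor about 168 mm across at 6 mm above the table; origin = centre of its underside. Beyond it a fixed white bucket, 220 mm across and 190 mm tall, always stands centred 0.36 m ahead of the robot and 0.63 m to its right, and a box 90 mm tall beside that
- cartridge: red sealant cartridge standing upright, loose, 50 mm diameter, 270 mm tall with its nozzle; origin = centre of its underside
- glue_bottle: white bottle with orange cap standing beyond the mat, loose, 60 mm diameter, 190 mm tall; origin = centre of its underside
- paint_jar: green jar with white lid, loose, 64 mm diameter, 75 mm tall; origin = centre of its underside
- water_cup: blue cup, loose, 72 mm diameter, 80 mm tall; origin = centre of its underside
- tape_roll: roll of masking tape lying flat, loose, 90 mm diameter, 25 mm high; origin = centre of its underside
- brush: paint brush lying on the table, loose, 160 mm long, about 20 mm high

How it is judged:
On the way, in this order (a step that is already met when the one before it is completed fails the run):
1. the blue tile rides on the trowel, lifted clear of the table, untouched by the fingers (height (world z) of blue_tile above 0.03 m and contact force between blue_tile and trowel above 0.1 N and contact force between the fingers and blue_tile below 0.01 N), for 0.3 s.
2. the tile slides down onto the plate off the trowel, which is tipped at least 20 degrees (contact force between blue_tile and plate above 0.02 N and angle between trowel's own z axis and vertical above 0.35 rad and horizontal distance between trowel_tip and plate below 0.11 m).
At the end, for the whole second after the job is handed in: The blue tile lies at rest on the plate's floor, blue face up, flat within 6 degrees, its centre within 60 mm of the plate's centre; the trowel lies at rest and upright, flat within 7 degrees, with its middle over the mat and no more than 12 mm above the table (horizontal distance between blue_tile and plate below 0.06 m and z of blue_tile in the frame of plate between 0.003 and 0.011 m and angle between blue_tile's own z axis and vertical below 0.1 rad and linear speed of each of blue_tile, trowel below 0.02 m/s and x of trowel_mid in the frame of tool_mat between -0.1 and 0.1 m and y of trowel_mid in the frame of tool_mat between -0.06 and 0.06 m and height (world z) of trowel_mid below 0.012 m and angle between trowel's own z axis and vertical below 0.12 rad); the robot touches nothing.
It fails at once if the fingers touch the blue tile (contact force between the fingers and blue_tile above 0.3 N).
It fails at once if the blue tile is dropped or flung (faster than 0.9 m/s) (linear speed of blue_tile above 0.9 m/s).
It fails at once if another tile is moved more than 20 mm (distance of any of white_tile, red_tile from where it was at the start of the episode above 0.02 m).
It fails at once if a bystander is moved more than 30 mm (distance of any of cartridge, glue_bottle, paint_jar, water_cup, tape_roll, brush from where it was at the start of the episode above 0.03 m).
It fails at once if a standing thing is tipped over (angle between any of cartridge, glue_bottle, paint_jar, water_cup's own z axis and vertical above 0.5 rad).
It also fails if it takes over 64 s, if anything falls off the work surface, if the arm or the gripper's body presses on something with over 40 N, if the wrist force passes 120 N, or if a joint passes its speed limit or range.

## Working session

There is one attempt and no reset: what is moved stays moved. The work goes in short steps, Python scripts to look and compute and a tool call to move; the robot and the scene stay as the last step left them, time stands still between calls to the robot, and variables do not carry over. Pictures are saved under pics/ and viewed, at most 10 in all, crops included, and the job is handed in when it is done.

```bash
ls; mkdir -p pics
```

Run:
```python
from workcell import bot
import cv2,numpy as np
s=bot.observe(); print(s)
a=[]
for n in("scene","side"):
    print(n,bot.calibration(n)); f=bot.grab_frame(n); cv2.imwrite(f"pics/{n}0.png",f)
print(bot.calibration("wrist"));cv2.imwrite("pics/wrist0.png",bot.grab_frame("wrist"))
```

```text
pics
workcell.py
{'clock': 0.0, 'qpos': array([-1.21621449,  0.5220177 , -0.03633168,  1.5999724 ,  0.02119223,
        1.02110542, -0.11278109]), 'qd': array([ 0.00086215,  0.00104714, -0.00140066, -0.00017774,  0.00203149,
       -0.00126837,  0.00042435]), 'joint_efforts': array([ 1.65654248e-03, -9.27127934e+01,  1.98055789e+00, -3.69914639e+01,
        1.77484425e-02,  8.54061625e-03, -2.55132875e-05]), 'position': array([0.25747123, 0.56914757, 0.23073613]), 'tool_rot': array([-3.14047668e+00,  7.05308647e-05,  2.71681881e+00]), 'force': array([0.08505006, 0.02107018, 0.95193352]), 'moment': array([ 0.01192019, -0.0099271 ,  0.00083453]), 'finger_force': 0.0, 'grip_width': 0.08541152288955}
scene {'vfov': 44.31742952659926, 'cx': 285.57563099571576, 'cy': 213.04988137409828, 'eye': array([ 1.40956371, -0.23620599,  1.1862013 ]), 'attitude': array([-2.4435064 , -0.01409765,  1.24549071])}
side {'vfov': 42.90731953398626, 'cx': 270.5041923876909, 'cy': 206.76582100797236, 'eye': array([ 0.36529535, -0.82924043,  0.9005834 ]), 'attitude': array([-2.31556909, -0.01024777, -0.20625228])}
{'vfov': 64.16515563211586, 'cx': 278.20585212621137, 'cy': 212.3674209842553, 'eye': array([0.19042386, 0.6007977 , 0.37400188]), 'attitude': array([2.84162113e+00, 5.31658261e-04, 1.14652633e+00])}
```

View pics/scene0.png

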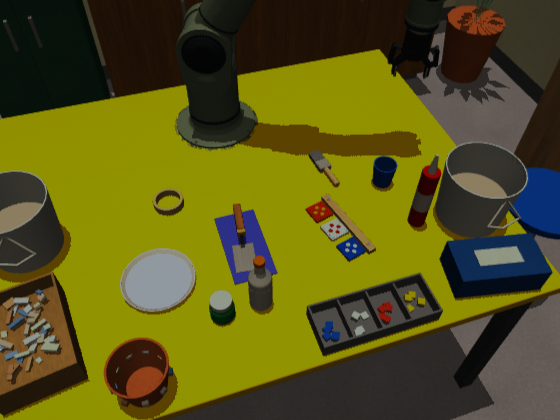

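View pics/side0.png

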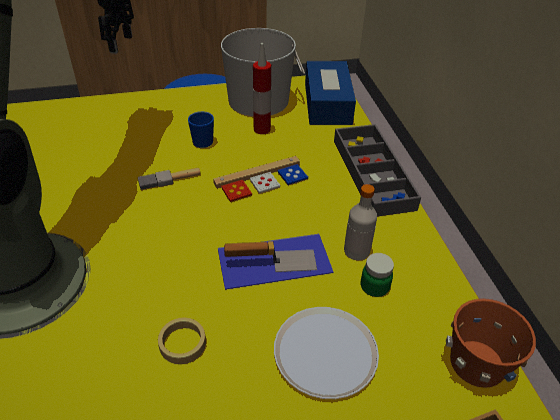

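The scene view shows the mat with the trowel at (243,243), handle toward the robot. The plate is at (158,279), and the tiles at (320,210) red, (335,229) white and (350,247) blue lie along the batten running (325,200)–(370,245). In the side view the blue tile is at (293,174), the trowel at (270,255) and the plate at (326,351).

Create h.py:
```python
from workcell import bot
import cv2,numpy as np
from scipy.spatial.transform import Rotation as Ro
def cam(n,c=None):
    c=c or bot.calibration(n); f=210/np.tan(np.radians(c["vfov"])/2)
    return c["eye"],Ro.from_euler("xyz",c["attitude"]).as_matrix(),f,c["cx"],c["cy"]
def cast(C,uv,z):
    e,R,f,cx,cy=C; uv=np.atleast_2d(np.float64(uv))
    d=np.c_[(uv[:,0]-cx)/f,(uv[:,1]-cy)/f,np.ones(len(uv))]@R.T
    return e+d*((z-e[2])/d[:,2])[:,None]
def proj(C,p):
    e,R,f,cx,cy=C; q=(np.atleast_2d(p)-e)@R; return q[:,:2]/q[:,2:]*f+[cx,cy]
def blob(hsv,lo,hi,roi,close=3):
    m=cv2.inRange(hsv,lo,hi); k=np.zeros_like(m); x0,y0,x1,y1=roi; k[y0:y1,x0:x1]=m[y0:y1,x0:x1]
    k=cv2.morphologyEx(k,cv2.MORPH_CLOSE,np.ones((close,close)))
    cs=cv2.findContours(k,cv2.RETR_EXTERNAL,cv2.CHAIN_APPROX_NONE)[0]
    return max(cs,key=cv2.contourArea)[:,0,:]
def rect(C,c,z):
    w=cast(C,c,z)[:,:2]; r=cv2.minAreaRect(np.float32(w*1000))
    return np.round(r[0],1),np.round(r[1],1),round(r[2],1)
```

Run:
```python
from h import *
F={n:cv2.imread(f"pics/{n}0.png") for n in("scene","side")}
R={"scene":dict(mat=(200,190,300,300),blue=(333,232,375,265),white=(318,214,352,242),red=(300,195,336,225),plate=(110,240,210,320),batten=(318,190,380,255),handle=(225,200,250,238)),
"side":dict(mat=(205,225,340,300),blue=(275,158,312,188),white=(247,168,284,196),red=(215,176,255,205),plate=(260,295,390,405),batten=(208,150,305,192),handle=(218,235,278,262))}
hs={"mat":((112,90,60),(135,255,255),.003,7),"blue":((100,120,40),(125,255,255),.010,5),"white":((0,0,120),(180,70,255),.01,5),"red":((170,120,60),(180,255,255),.01,5),"plate":((0,0,110),(180,70,255),.016,5),"batten":((8,60,80),(24,200,255),.016,3),"handle":((3,120,40),(17,255,255),.045,3)}
for n in F:
    C=cam(n); hv=cv2.cvtColor(F[n],cv2.COLOR_BGR2HSV)
    for k,(lo,hi,z,cl) in hs.items():
        try: print(n,k,rect(C,blob(hv,lo,hi,R[n][k],cl),z))
        except Exception as e: print(n,k,e)
    px=dict(scene=dict(tile=(350,243),batten=(350,222),handle=(239,215),blade=(243,260),table=(280,150),mat=(228,222)),side=dict(tile=(287,174),batten=(255,170),handle=(245,249),blade=(297,260),mat=(235,275)))[n]
    print({k:hv[v[1],v[0]].tolist() for k,v in px.items()})
crop=lambda n,a,b,c,d:cv2.resize(F[n][b:d,a:c],(390,580),interpolation=cv2.INTER_CUBIC)
s=cv2.resize(F["scene"][190:300,200:390],(760,440),interpolation=cv2.INTER_CUBIC)
cv2.imwrite("pics/c1.png",s)
t=cv2.resize(F["side"][145:300,205:345],(540,598),interpolation=cv2.INTER_CUBIC);cv2.imwrite("pics/c2.png",t)
```

```text
scene mat (array([548.8, -52.2]), array([119.2, 238.2]), 89.8)
scene blue (array([659.2, 229. ]), array([59.8, 62.1]), 14.7)
scene white (array([579.2, 210.9]), array([56.2, 59.2]), 13.7)
scene red max() iterable argument is empty
scene plate (array([ 594.1, -304.6]), array([196.6, 195.7]), 62.1)
scene batten (array([568.7, 255.8]), array([239.7,  23.9]), 12.9)
scene handle (array([475. , -48.3]), array([20.8, 92.3]), 81.7)
{'tile': [113, 206, 119], 'batten': [21, 147, 146], 'handle': [13, 208, 129], 'blade': [21, 45, 114], 'table': [22, 255, 91], 'mat': [119, 171, 133]}
side mat (array([545.7, -51.1]), array([120.3, 239.2]), 89.8)
side blue (array([655.1, 229.3]), array([61.7, 64.8]), 14.3)
side white (array([576.2, 213.7]), array([59.4, 59.9]), 13.6)
side red (array([480.6, 157.9]), array([0., 0.]), 0.0)
side plate (array([ 591.8, -302.4]), array([196.5, 196.5]), 78.5)
side batten (array([566.4, 253.1]), array([239. ,  34.6]), 12.9)
side handle (array([490.3, -44.8]), array([ 36.9, 103.9]), 81.5)
{'tile': [35, 29, 167], 'batten': [17, 131, 154], 'handle': [14, 183, 103], 'blade': [17, 33, 123], 'mat': [119, 148, 134]}
```

View pics/c1.png

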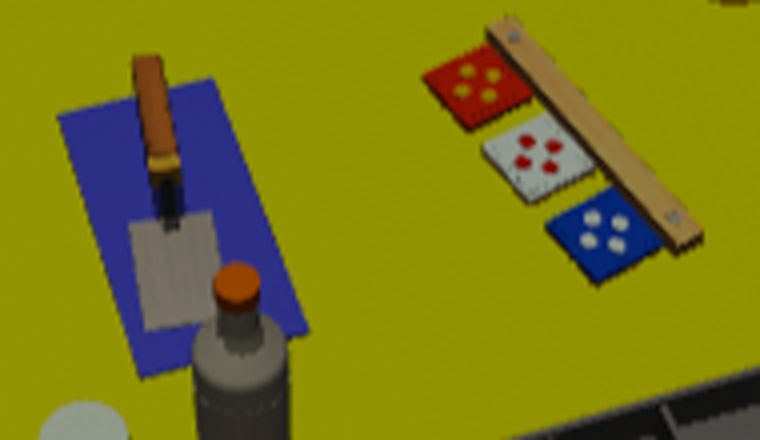

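The crop shows the blade clear of the handle at crop (175,270). The bottle (238,350) overlaps the blade's front right corner in this view, so I'll take the blade from the side view.

Add to h.py:
```python
def go(pos,yaw,tilt=0,roll=0):
    """needed shift & turn in tool axes to TCP pos, trowel/tool x at yaw (deg), tip-down tilt (deg)"""
    s=bot.observe(); R0=Ro.from_euler("xyz",s["tool_rot"])
    R1=Ro.from_euler("z",yaw,degrees=True)*Ro.from_euler("y",tilt,degrees=True)*Ro.from_euler("x",180,degrees=True)
    print("t",round(s["clock"],2),"q",s["qpos"].round(2),"now",s["position"].round(4),"rot",s["tool_rot"].round(3),"F",s["force"].round(1),"grip",round(s["grip_width"],4),round(s["finger_force"],1))
    print("shift",R0.inv().apply(np.array(pos)-s["position"]).round(4),"turn",(R0.inv()*R1).as_rotvec().round(4))
```

Run:
```python
from h import *
F={n:cv2.imread(f"pics/{n}0.png") for n in("scene","side")}
for n,roi in (("side",(272,242,322,278)),("scene",(228,242,262,274))):
    C=cam(n); hv=cv2.cvtColor(F[n],cv2.COLOR_BGR2HSV); c=blob(hv,(0,0,60),(40,110,255),roi,3)
    print(n,"blade",rect(C,c,.005),c.min(0),c.max(0))
    q=cv2.boxPoints(cv2.minAreaRect(np.float32(cast(C,c,.005)[:,:2]*1000)));print(q.round(0).tolist())
C=cam("scene");D=cam("side")
for k,u,z in(("bottle base side",(360,256),0),("cart",(262,131),0),("jar",(377,291),0),("cup",(202,144),0),("tape",(182,345),.0),("traynear",(378,213),.02)): print(k,cast(D,u,z).round(3))
c=blob(cv2.cvtColor(F["scene"],cv2.COLOR_BGR2HSV),(3,120,40),(17,255,255),(225,200,250,238),3)
print("handle z.06",rect(C,c,.060))
go((.45,-.05,.2),-8)
```

```text
side blade (array([587.9, -63. ]), array([59.2, 93.9]), 82.4) [272 250] [316 271]
[[538.0, -86.0], [631.0, -98.0], [638.0, -40.0], [545.0, -27.0]]
scene blade (array([598.1, -65.5]), array([ 58.1, 101.6]), 82.2) [232 244] [254 273]
[[544.0, -87.0], [644.0, -101.0], [652.0, -44.0], [552.0, -30.0]]
bottle base side [[ 0.74  -0.075  0.   ]]
cart [[0.617 0.451 0.   ]]
jar [[ 0.743 -0.178 -0.   ]]
cup [[0.437 0.421 0.   ]]
tape [[ 0.325 -0.228  0.   ]]
traynear [[0.819 0.032 0.02 ]]
handle z.06 (array([487.3, -50.8]), array([20.5, 91.1]), 81.7)
t 0.15 q [-1.22  0.52 -0.04  1.6   0.02  1.02 -0.11] now [0.2575 0.5692 0.2309] rot [-3.141  0.     2.717] F [-0.   0.6  0.2] grip 0.0849 0.0
shift [-0.4306 -0.4848  0.0313] turn [-1.0000e-04  1.2000e-03  2.8564e+00]
```

View pics/c2.png

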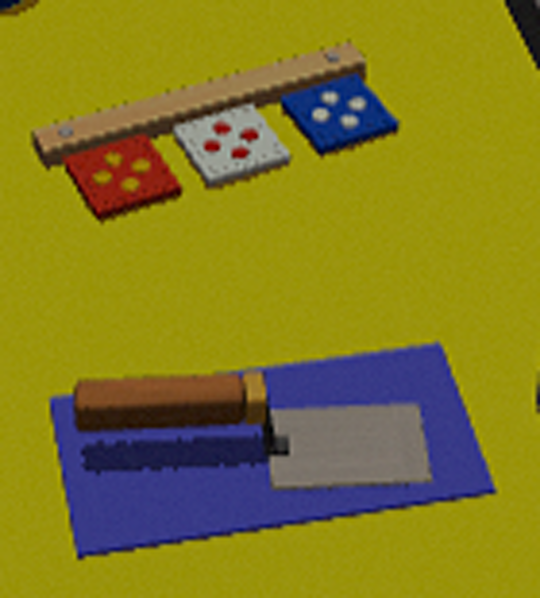

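Blade centre is about (0.589,-0.063) with trowel yaw about -8°, which puts the grip point near (0.499,-0.051). The blade measures 59 x 94 mm against 60 x 92 given. Moving over it now.

Careful with the scale: shifts go in units of 20 mm. That gives: -0.225 m is -11.25, -0.2 m is -10.

nudge_tcp(ticks={"deltas":[[0.085, -2, -2.25, 0, 0, 0, 0.18], [0.085, -4, -4.5, 0, 0, 0, 0.36], [0.085, -6, -6.75, 0, 0, 0, 0.54], [0.085, -8, -9, 0, 0, 0, 0.72], [0.085, -10, -11.25, 0, 0, 0, 0.9]]})

```text
clock: 0.78
position: [0.3473, 0.2801, 0.2314]
tool_rot: [3.141, -0.0, 1.811]
force: [1.9, -0.8, 0.5]
grip_width: 0.085
finger_force: 0.0
```

```bash
python3 -c "
from h import *
go((.499,-.051,.17),-8)"
```

```text
t 0.78 q [-1.01  0.24  0.23  2.06 -0.07  0.85 -0.49] now [0.3473 0.2801 0.2314] rot [ 3.141 -0.     1.811] F [ 1.9 -0.8  0.5] grip 0.085 0.0
shift [-0.3577  0.0686  0.0613] turn [-2.0000e-04 -4.0000e-04  1.9505e+00]
```

nudge_tcp(ticks={"deltas":[[0.085, -1.75, 0.35, 0.25, 0, 0, 0.18], [0.085, -3.5, 0.7, 0.5, 0, 0, 0.36], [0.085, -5.25, 1.05, 0.75, 0, 0, 0.54], [0.085, -7, 1.4, 1, 0, 0, 0.72], [0.085, -9, 1.7, 1.5, 0, 0, 0.9]]})

```text
clock: 1.4
position: [0.4244, 0.1149, 0.2013]
tool_rot: [3.141, -0.001, 0.912]
force: [0.5, 0.5, -0.6]
grip_width: 0.0846
finger_force: 0.0
```

```bash
python3 -c "
from h import *
go((.499,-.051,.17),-8)"
```

```text
t 1.4 q [-0.79  0.3   0.48  2.12 -0.2   0.77 -0.84] now [0.4244 0.1149 0.2013] rot [ 3.141e+00 -1.000e-03  9.120e-01] F [ 0.5  0.5 -0.6] grip 0.0846 0.0
shift [-0.0855  0.1606  0.0313] turn [-2.0000e-04 -9.0000e-04  1.0512e+00]
```

Converted, 0.1606 m is 8.03, 0.13 m is 6.5.

nudge_tcp(ticks={"deltas":[[0.085, -0.85, 1.5, 0, 0, 0, 0.18], [0.085, -1.7, 3.1, 0, 0, 0, 0.36], [0.085, -2.5, 4.75, 0, 0, 0, 0.54], [0.085, -3.4, 6.5, 0, 0, 0, 0.72], [0.085, -4.275, 8.03, 1.5, 0, 0, 0.9]]})

```text
clock: 2.02
position: [0.501, -0.0509, 0.1721]
tool_rot: [-3.141, -0.003, 0.011]
force: [1.6, 1.4, 0.4]
grip_width: 0.0849
finger_force: 0.0
```

nudge_tcp(ticks={"deltas":[[0.085, 0, 0, 0, 0, 0, 0.151], [0.085, 0, 0, 0, 0, 0, 0.151]]})

```text
clock: 2.28
position: [0.4991, -0.0501, 0.1709]
tool_rot: [3.141, 0.001, -0.134]
force: [-0.2, 0.6, -0.8]
grip_width: 0.085
finger_force: 0.0
```

Run:
```python
from h import *
go((.499,-.051,.0),-8)
C=cam("wrist"); f=bot.grab_frame("wrist"); cv2.imwrite("pics/w1.png",f)
hv=cv2.cvtColor(f,cv2.COLOR_BGR2HSV)
c=blob(hv,(3,120,30),(17,255,255),(0,0,560,420),5); print("handle",rect(C,c,.060),c.min(0),c.max(0))
```

```text
t 2.27 q [-0.55  0.51  0.72  2.   -0.47  0.79 -1.25] now [ 0.4991 -0.0501  0.1709] rot [ 3.141e+00  1.000e-03 -1.340e-01] F [-0.2  0.6 -0.8] grip 0.085 0.0
shift [0.0002 0.0008 0.1709] turn [0.0008 0.0009 0.0058]
handle (array([509. , 161.7]), array([58.2, 77.3]), 15.0) [  0 185] [ 71 278]
```

View pics/w1.png

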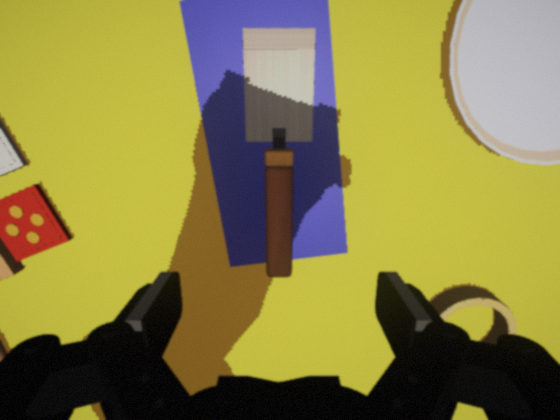

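The wrist view shows the handle at columns 266–293, rows 150–276, and the blade between (243,28) and (313,142), well centred between the fingers.

Run:
```python
from h import *
C=cam("wrist"); print("tip mid",cast(C,(279,28),.005),"heel mid",cast(C,(279,142),.005))
print("handle front, rear",cast(C,(279,150),.060),cast(C,(279.5,274),.060), cast(C,[(266,230),(293,230)],.048))
```

```text
tip mid [[ 0.63870611 -0.06785373  0.005     ]] heel mid [[ 0.54692452 -0.05592473  0.005     ]]
handle front, rear [[ 0.54621355 -0.05571958  0.06      ]] [[ 0.44351807 -0.04279727  0.06      ]] [[ 0.47976832 -0.03601176  0.048     ]
 [ 0.47680874 -0.0586733   0.048     ]]
```

Converted, 0.004 m is 0.2, 0.143 m is 7.15.

nudge_tcp(ticks={"deltas":[[0.085, 0.2, 0.05, 2.5, 0, 0, 0], [0.085, 0.2, 0.05, 5, 0, 0, 0], [0.085, 0.2, 0.05, 7.15, 0, 0, 0], [0.085, 0.2, 0.05, 7.15, 0, 0, 0]]})

```text
clock: 2.82
position: [0.5019, -0.051, 0.027]
tool_rot: [-3.141, 0.004, -0.131]
force: [-0.0, -0.1, 0.4]
grip_width: 0.0846
finger_force: 0.0
```

nudge_tcp(ticks={"deltas":[[0.02, 0, 0, 0, 0, 0, 0], [0.015, 0, 0, 0, 0, 0, 0], [0.01, 0, 0, 0, 0, 0, 0], [0.01, 0, 0, 0, 0, 0, 0], [0.01, 0, 0, 0, 0, 0, 0]]}, clamp_n=90)

```text
clock: 3.45
position: [0.5035, -0.0512, 0.029]
tool_rot: [-3.141, -0.001, -0.134]
force: [-3.7, 1.9, 12.8]
grip_width: 0.021
finger_force: 87.7
```

nudge_tcp(ticks={"deltas":[[0.01, 0, 0, 0, 0, 0, 0], [0.01, 0, 0, 0, 0, 0, 0]]})

```text
clock: 3.7
position: [0.5035, -0.0512, 0.029]
tool_rot: [-3.141, -0.001, -0.134]
force: [-3.2, 1.8, 12.4]
grip_width: 0.0207
finger_force: 87.8
```

Converted, -0.13 m is -6.5, -0.1 m is -5.

nudge_tcp(ticks={"deltas":[[0.01, 0, 0, -0.5, 0, 0, 0], [0.01, 0, 0, -2.5, 0, 0, 0], [0.01, 0, 0, -5, 0, 0, 0], [0.01, 0, 0, -6.5, 0, 0, 0], [0.01, 0, 0, -6.5, 0, 0, 0]]})

```text
clock: 4.32
position: [0.504, -0.0513, 0.1604]
tool_rot: [-3.141, -0.003, -0.134]
force: [-0.2, -0.2, -2.9]
grip_width: 0.0208
finger_force: 88.5
```

Run:
```python
from h import *
go((.6,.06,.16),20)
C=cam("wrist"); f=bot.grab_frame("wrist"); g=bot.grab_frame("side"); cv2.imwrite("pics/s2.png",g)
cv2.imwrite("pics/v2.png",np.hstack([f[:300,150:400],cv2.resize(g[160:300,200:340],(300,300))]))
s=bot.observe();R=Ro.from_euler("xyz",s["tool_rot"]);
p=s["position"]+R.apply([[.137,0,.026],[.137,-.03,.024],[.137,.03,.024],[.045,-.03,.024],[.045,.03,.024]]); print(proj(C,p).round(1),proj(cam("side"),p).round(1))
```

```text
t 4.33 q [-0.53  0.54  0.71  2.   -0.5   0.78 -1.23] now [ 0.504  -0.0513  0.1604] rot [-3.141e+00 -3.000e-03 -1.340e-01] F [-0.2 -0.2 -2.9] grip 0.0208 88.5
shift [ 0.0803 -0.1231  0.0008] turn [-2.000e-04 -3.400e-03 -4.829e-01]
[[279.7 -31.7]
 [210.3 -33.5]
 [349.1 -33.5]
 [220.9 176.5]
 [337.9 176.6]] [[320.6 218.1]
 [318.7 207.6]
 [322.8 227.7]
 [275.3 209.5]
 [277.7 229.7]]
```

View pics/v2.png

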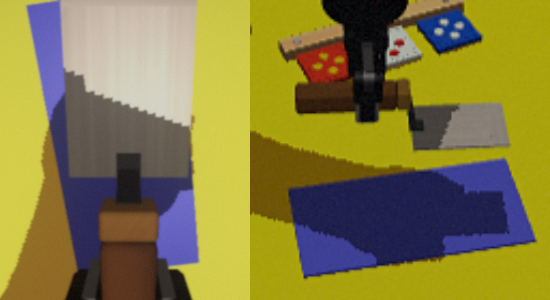

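The trowel hangs level and the blade corners match the predicted pixels to 1–2 px. The bottle may be close to the handle's rear during the slide, so I'll pin its position from two views.

Run:
```python
from h import *
C=cam("scene");D=cam("side")
F={n:cv2.imread(f"pics/{n}0.png") for n in("scene","side")}
def tri(a,b):
    e1,e2=C[0],D[0]; d1=cast(C,a,0)[0]-e1; d2=cast(D,b,0)[0]-e2
    t=np.linalg.lstsq(np.c_[d1,-d2],e2-e1,rcond=None)[0]; return (e1+t[0]*d1).round(4),(e2+t[1]*d2).round(4)
pts={}
for n,roi in(("scene",(245,250,275,276)),("side",(355,178,380,202))):
    c=blob(cv2.cvtColor(F[n],cv2.COLOR_BGR2HSV),(3,150,60),(15,255,255),roi); pts[n]=(c.min(0)+c.max(0))/2; print(n,c.min(0),c.max(0))
print("cap",tri(pts["scene"],pts["side"]))
# dots of blue tile
for n,roi in(("scene",(338,236,368,256)),("side",(280,163,306,186))):
    hv=cv2.cvtColor(F[n],cv2.COLOR_BGR2HSV); K=cam(n)
    m=cv2.inRange(hv,(0,0,75),(180,110,255)); k=np.zeros_like(m);x0,y0,x1,y1=roi;k[y0:y1,x0:x1]=m[y0:y1,x0:x1]
    nn,l,st,ce=cv2.connectedComponentsWithStats(k); print(n,[(s[4],cast(K,p,.010)[0,:2].round(4).tolist()) for s,p in zip(st[1:],ce[1:]) if s[4]>3])
```

```text
scene [253 256] [264 265]
side [361 184] [374 197]
cap (array([ 0.7364, -0.0615,  0.1851]), array([ 0.7365, -0.0615,  0.1851]))
scene [(np.int32(4), [0.6093, 0.2126]), (np.int32(10), [0.6286, 0.2224]), (np.int32(14), [0.6436, 0.2252]), (np.int32(14), [0.653, 0.2428]), (np.int32(13), [0.6601, 0.2155]), (np.int32(13), [0.6694, 0.2329])]
side [(np.int32(13), [0.6526, 0.2463]), (np.int32(16), [0.6692, 0.2359]), (np.int32(14), [0.6425, 0.2289]), (np.int32(13), [0.6597, 0.2193])]
```

Converted, -0.05 m is -2.5, -0.08 m is -4.

nudge_tcp(ticks={"deltas":[[0.01, 0, 0, 0, 0, 0, -0.18], [0.01, 0, 0, 0, 0, 0, -0.36], [0.01, 0, -1, 0, 0, 0, -0.54], [0.01, 0, -2.5, 0, 0, 0, -0.72], [0.01, 0, -4, 0, 0, 0, -0.9]]})

```text
clock: 5.05
position: [0.5133, 0.0285, 0.1573]
tool_rot: [-3.141, 0.002, 0.771]
force: [0.9, 0.3, -1.9]
grip_width: 0.021
finger_force: 88.3
```

```bash
python3 -c "
from h import *
go((.6954,.0481,.10),102)"
```

```text
t 5.05 q [-0.51  0.49  0.46  1.98 -0.31  0.74 -0.67] now [0.5133 0.0285 0.1573] rot [-3.141e+00  2.000e-03  7.710e-01] F [ 0.9  0.3 -1.9] grip 0.021 88.3
shift [0.1443 0.1129 0.0569] turn [-1.7000e-03  9.0000e-04 -1.0092e+00]
```

nudge_tcp(ticks={"deltas":[[0.01, 1, 1, 0, 0, 0, -0.18], [0.01, 2.5, 2, 0, 0, 0, -0.36], [0.01, 4, 3, 1, 0, 0, -0.54], [0.01, 5.5, 4.25, 2, 0, 0, -0.72], [0.01, 7.2, 5.65, 2.85, 0, 0, -0.9]]})

```text
clock: 5.68
position: [0.6961, 0.0463, 0.0989]
tool_rot: [-3.139, -0.001, 1.671]
force: [0.3, -0.6, -0.8]
grip_width: 0.0213
finger_force: 88.5
```

nudge_tcp(ticks={"deltas":[[0.01, 0, 0, 0, 0, 0, -0.11], [0.01, 0, 0, 0, 0, 0, -0.11]]})

```text
clock: 5.92
position: [0.6951, 0.0457, 0.0994]
tool_rot: [-3.139, -0.001, 1.774]
force: [0.2, 0.1, -1.1]
grip_width: 0.0207
finger_force: 89.0
```

```bash
python3 - <<'E'
from h import *
go((.6954,.0481,.029),102)
C=cam("wrist"); f=bot.grab_frame("wrist"); cv2.imwrite("pics/w3.png",f)
E
```

```text
t 5.92 q [-0.24  0.79  0.15  1.49 -0.14  0.87  0.16] now [0.6951 0.0457 0.0994] rot [-3.139e+00 -1.000e-03  1.774e+00] F [ 0.2  0.1 -1.1] grip 0.0207 89.0
shift [0.0023 0.0009 0.0704] turn [-0.0027 -0.0008 -0.0058]
```

View pics/w3.png

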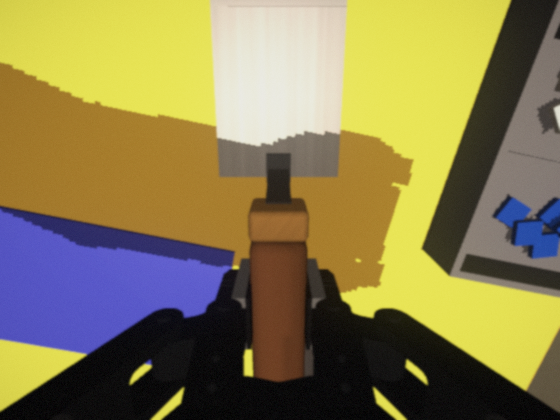

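The wrist view shows the blade at (278,90) over bare table, with the grey tray at the right (480,230) clear of it. The tile is out of the picture. Lowering.

nudge_tcp(ticks={"deltas":[[0.01, 0.05, 0, 1.5, 0, 0, 0], [0.01, 0.1, 0, 3, 0, 0, 0], [0.01, 0.1, 0, 3.55, 0.0027, 0, -0.006], [0.01, 0.1, 0, 3.625, 0.0027, 0, -0.006], [0.01, 0.1, 0, 3.675, 0.0027, 0, -0.006]]})

```text
clock: 6.6
position: [0.6962, 0.0481, 0.0289]
tool_rot: [-3.14, 0.0, 1.781]
force: [-0.4, -0.3, -1.2]
grip_width: 0.021
finger_force: 89.0
```

```bash
python3 - <<'E'
from h import *
go((.6954,.0481,.026),102)
D={n:bot.grab_frame(n) for n in("scene","side")}
for n in D: cv2.imwrite(f"pics/{n}3.png",D[n])
a=cv2.resize(D["scene"][180:300,240:390],(400,320),interpolation=cv2.INTER_CUBIC);b=cv2.resize(D["side"][140:260,205:355],(400,320),interpolation=cv2.INTER_CUBIC)
cv2.imwrite("pics/v3.png",np.hstack([a,b]))
E
```

```text
t 6.6 q [-0.23  0.88  0.13  1.51 -0.15  0.76  0.17] now [0.6962 0.0481 0.0289] rot [-3.14   0.     1.781] F [-0.4 -0.3 -1.2] grip 0.021 89.0
shift [ 0.0001 -0.0008  0.0029] turn [-0.0013  0.0003  0.0008]
```

View pics/v3.png

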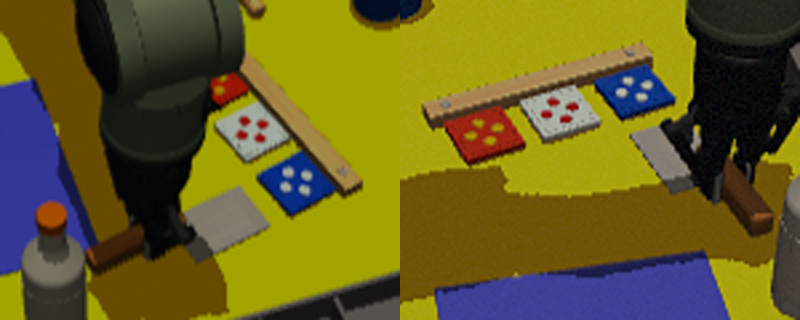

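The blade stands just short of the blue tile and is lined up with it: scene crop blade edge (254,206), tile near edge (276,199). The handle is clear of the bottle. Lowering to contact.

nudge_tcp(ticks={"deltas":[[0.01, 0, 0, 0.075, 0, 0, 0], [0.01, 0, 0, 0.125, 0, 0, 0], [0.01, 0, 0, 0.125, 0, 0, 0]]}, clamp_n=110)

```text
clock: 7.08
position: [0.696, 0.048, 0.0263]
tool_rot: [-3.14, 0.0, 1.781]
force: [-2.5, -1.1, 9.0]
grip_width: 0.0207
finger_force: 111.7
```

nudge_tcp(ticks={"deltas":[[0.01, 0, 0, 0.04, 0, 0, 0], [0.01, 0, 0, 0.04, 0, 0, 0]]})

```text
clock: 7.32
position: [0.6961, 0.0478, 0.026]
tool_rot: [-3.14, 0.0, 1.781]
force: [-5.4, -2.4, 16.3]
grip_width: 0.0204
finger_force: 112.7
```

Converted, 0.006 m is 0.3, -0.0006 m is -0.03.

nudge_tcp(ticks={"deltas":[[0.01, 0, 0, -0.03, 0, -0.006, 0], [0.01, 0.3, 0, -0.03, 0, -0.006, 0], [0.01, 0.7, 0, -0.03, 0, -0.006, 0], [0.01, 1, 0, -0.03, 0, -0.006, 0], [0.01, 1.3, 0, -0.03, 0, -0.006, 0]]})

```text
clock: 7.95
position: [0.6913, 0.0729, 0.0265]
tool_rot: [-3.141, 0.007, 1.781]
force: [-0.4, -5.0, 11.0]
grip_width: 0.0208
finger_force: 111.5
```

nudge_tcp(ticks={"deltas":[[0.01, 0.35, 0, 0, 0, 0, 0], [0.01, 0.7, 0, 0, 0, 0, 0], [0.01, 1, 0, 0, 0, 0, 0]]})

```text
clock: 8.32
position: [0.6873, 0.0924, 0.0265]
tool_rot: [3.141, 0.007, 1.781]
force: [1.4, -4.6, 12.2]
grip_width: 0.0201
finger_force: 111.7
```

Run:
```python
from h import *
D={n:bot.grab_frame(n) for n in("scene","side")}
a=cv2.resize(D["scene"][180:300,240:390],(400,320),interpolation=cv2.INTER_CUBIC);b=cv2.resize(D["side"][140:260,205:355],(400,320),interpolation=cv2.INTER_CUBIC)
cv2.imwrite("pics/v4.png",np.hstack([a,b]))
```

```text
(no output)
```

View pics/v4.png

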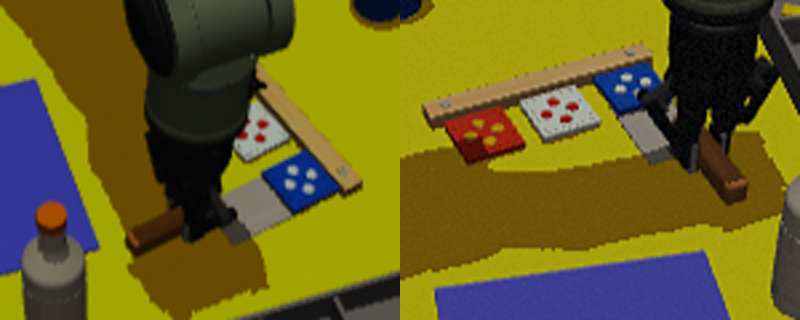

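The blade is running under the tile (scene crop tile (302,182), slightly nearer the batten, blade visible behind it). Continuing.

Converted, 0.028 m is 1.4, 0.025 m is 1.25.

nudge_tcp(ticks={"deltas":[[0.01, 0.35, 0, 0, 0, 0, 0], [0.01, 0.7, 0, 0, 0, 0, 0], [0.01, 1, 0, 0, 0, 0, 0], [0.01, 1.25, 0, 0, 0, 0, 0], [0.01, 1.4, 0, 0, 0, 0, 0]]})

```text
clock: 9.05
position: [0.6816, 0.1196, 0.0264]
tool_rot: [3.141, 0.007, 1.781]
force: [0.8, -6.7, 13.2]
grip_width: 0.0206
finger_force: 112.0
```

nudge_tcp(ticks={"deltas":[[0.01, 0.1, 0, 0, 0, 0, 0], [0.01, 0.15, 0, 0, 0, 0, 0]]})

```text
clock: 9.3
position: [0.681, 0.1224, 0.0265]
tool_rot: [3.141, 0.007, 1.781]
force: [1.6, -6.7, 13.3]
grip_width: 0.0204
finger_force: 112.0
```

Run:
```python
from h import *
go((.68,.12,.1),102)
D={n:bot.grab_frame(n) for n in("scene","side")}
a=cv2.resize(D["scene"][180:300,240:390],(400,320),interpolation=cv2.INTER_CUBIC);b=cv2.resize(D["side"][140:260,205:355],(400,320),interpolation=cv2.INTER_CUBIC)
cv2.imwrite("pics/v5.png",np.hstack([a,b]))
```

```text
t 9.3 q [-0.36  0.88  0.15  1.53 -0.16  0.74  0.06] now [0.681  0.1224 0.0265] rot [3.141 0.007 1.781] F [ 1.6 -6.7 13.3] grip 0.0204 112.0
shift [-0.0027 -0.0015 -0.0735] turn [0.0004 0.0073 0.0005]
```

View pics/v5.png

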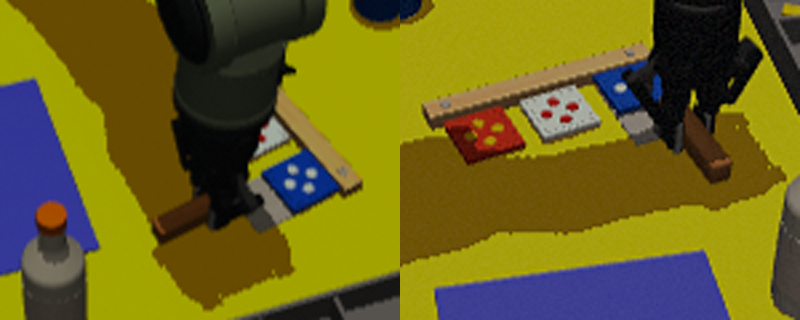

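The tile is fully on the blade: only about 25 mm of blade shows behind it in the scene crop at (268,205). Lifting slowly, slightly nose-up.

nudge_tcp(ticks={"deltas":[[0.01, -0.05, 0, -0.15, 0, 0.02, 0], [0.01, -0.15, 0, -0.4, 0, 0.04, 0], [0.01, -0.25, 0, -0.9, 0, 0.05, 0], [0.01, -0.35, 0, -1.5, 0, 0.05, 0], [0.01, -0.5, 0, -2.25, 0, 0.05, 0]]})

```text
clock: 10.02
position: [0.6816, 0.114, 0.0709]
tool_rot: [-3.139, -0.044, 1.782]
force: [0.9, 0.7, -2.1]
grip_width: 0.0206
finger_force: 109.6
```

nudge_tcp(ticks={"deltas":[[0.01, 0, 0, -0.75, 0, 0, 0], [0.01, 0, 0, -1.75, 0, 0, 0], [0.01, 0, 0, -2.75, 0, 0, 0], [0.01, 0, 0, -3.5, 0, 0, 0], [0.01, 0, 0, -3.5, 0, 0, 0]]})

```text
clock: 10.65
position: [0.683, 0.1111, 0.1412]
tool_rot: [-3.141, -0.044, 1.782]
force: [1.3, 0.7, -3.8]
grip_width: 0.0207
finger_force: 109.6
```

Run:
```python
from h import *
go((.56,-.10,.16),20)
s=bot.observe();R=Ro.from_euler("xyz",s["tool_rot"]); p=s["position"]+R.apply([.112,0,.014]); print("expected tile top",p)
for n in("scene","side"):
    K=cam(n); f=bot.grab_frame(n); cv2.imwrite(f"pics/{n}6.png",f); u=proj(K,p)[0]; x,y=u.astype(int)
    hv=cv2.cvtColor(f,cv2.COLOR_BGR2HSV); c=blob(hv,(100,120,40),(125,255,255),(x-40,y-40,x+40,y+40),5); print(n,u.round(1),c.min(0),c.max(0),(c.min(0)+c.max(0))/2,cv2.contourArea(c),rect(K,c,p[2]))
```

```text
t 10.65 q [-0.31  0.73  0.13  1.48 -0.17  0.94  0.1 ] now [0.683  0.1111 0.1412] rot [-3.141 -0.044  1.782] F [ 1.3  0.7 -3.8] grip 0.0207 109.6
shift [-0.1796 -0.1645 -0.0266] turn [-0.0321 -0.0357  1.4324]
expected tile top [0.65947118 0.22108465 0.13215209]
scene [353.3 221.7] [338 211] [369 235] [353.5 223. ] 393.5 (array([661.3, 220.8]), array([62.5, 62.5]), 12.5)
side [296.8 137.1] [280 131] [300 148] [290.  139.5] 180.0 (array([641.1, 214.5]), array([34.9, 68.4]), 7.7)
```

The tile rides on the blade where predicted: scene view 62.5 × 62.5 mm, and force -3.8 N. Carrying it gently.

```bash
python3 -c "
from h import *
go((.595,.07,.16),77,-2.5)"
```

```text
t 10.75 q [-0.31  0.73  0.13  1.48 -0.17  0.94  0.1 ] now [0.6821 0.1111 0.1394] rot [-3.138 -0.044  1.782] F [-0.7 -0.4 -2.3] grip 0.0205 109.6
shift [-0.021  -0.0939 -0.0213] turn [-2.250e-02  2.000e-04  4.374e-01]
```

nudge_tcp(ticks={"deltas":[[0.01, -0.15, -0.6, -0.15, -0.003, 0, 0.05], [0.01, -0.35, -1.6, -0.4, -0.008, 0, 0.14], [0.01, -0.6, -2.65, -0.6, -0.013, 0, 0.24], [0.01, -0.85, -3.7, -0.85, -0.018, 0, 0.34], [0.01, -1.05, -4.7, -1.05, -0.0225, 0, 0.437]]})

```text
clock: 11.38
position: [0.594, 0.0695, 0.1594]
tool_rot: [-3.141, -0.043, 1.341]
force: [0.2, -0.0, -2.8]
grip_width: 0.0205
finger_force: 109.6
```

```bash
python3 -c "
from h import *
go((.52,.02,.165),48,-2.5)"
```

```text
t 11.38 q [-0.37  0.57  0.25  1.76 -0.24  0.82 -0.22] now [0.594  0.0695 0.1594] rot [-3.141 -0.043  1.341] F [ 0.2 -0.  -2.8] grip 0.0205 109.6
shift [-0.0648 -0.0608 -0.0083] turn [-0.0223  0.0008  0.5026]
```

Careful with the scale: shifts go in units of 20 mm. That gives: -0.065 m is -3.25, -0.061 m is -3.05.

nudge_tcp(ticks={"deltas":[[0.01, -0.65, -0.6, -0.1, -0.004, 0, 0.1], [0.01, -1.3, -1.2, -0.15, -0.009, 0, 0.2], [0.01, -1.95, -1.8, -0.25, -0.013, 0, 0.3], [0.01, -2.6, -2.45, -0.35, -0.018, 0, 0.4], [0.01, -3.25, -3.05, -0.4, -0.022, 0, 0.5]]})

```text
clock: 12.0
position: [0.5201, 0.0198, 0.1646]
tool_rot: [3.142, -0.043, 0.84]
force: [0.6, -0.1, -2.5]
grip_width: 0.0203
finger_force: 109.6
```

```bash
python3 -c "
from h import *
go((.495,-.06,.165),20,-2.5)"
```

```text
t 12.0 q [-0.44  0.46  0.4   1.98 -0.31  0.72 -0.57] now [0.5201 0.0198 0.1646] rot [ 3.142 -0.043  0.84 ] F [ 0.6 -0.1 -2.5] grip 0.0203 109.6
shift [-0.0761  0.0345 -0.0037] turn [-0.0212  0.0006  0.491 ]
```

Converted, -0.076 m is -3.8, -0.06 m is -3.

nudge_tcp(ticks={"deltas":[[0.01, -0.75, 0.35, -0.05, -0.004, 0, 0.1], [0.01, -1.5, 0.7, -0.1, -0.008, 0, 0.2], [0.01, -2.25, 1.05, -0.1, -0.013, 0, 0.3], [0.01, -3, 1.4, -0.15, -0.017, 0, 0.4], [0.01, -3.8, 1.75, -0.2, -0.021, 0, 0.49]]})

```text
clock: 12.62
position: [0.496, -0.0605, 0.1653]
tool_rot: [-3.142, -0.043, 0.35]
force: [0.6, 0.2, -2.2]
grip_width: 0.0205
finger_force: 109.6
```

```bash
python3 -c "
from h import *
go((.475,-.145,.165),-5,-2.5)"
```

```text
t 12.62 q [-0.4   0.46  0.55  2.04 -0.39  0.7  -0.82] now [ 0.496  -0.0605  0.1653] rot [-3.142 -0.043  0.35 ] F [ 0.6  0.2 -2.2] grip 0.0205 109.6
shift [-0.0487  0.0722 -0.0018] turn [-0.019   0.0007  0.4373]
```

nudge_tcp(ticks={"deltas":[[0.01, -0.5, 0.7, 0, -0.004, 0, 0.09], [0.01, -0.95, 1.45, -0.05, -0.008, 0, 0.18], [0.01, -1.45, 2.15, -0.05, -0.011, 0, 0.27], [0.01, -1.95, 2.9, -0.05, -0.015, 0, 0.36], [0.01, -2.45, 3.6, -0.1, -0.019, 0, 0.437]]})

```text
clock: 13.25
position: [0.4751, -0.1455, 0.1655]
tool_rot: [3.142, -0.044, -0.088]
force: [-1.0, 0.2, -2.3]
grip_width: 0.0205
finger_force: 109.6
```

```bash
python3 -c "
from h import *
go((.468,-.238,.14),-27,-2.5)"
```

```text
t 13.25 q [-0.33  0.48  0.68  2.06 -0.47  0.71 -1.01] now [ 0.4751 -0.1455  0.1655] rot [ 3.142 -0.044 -0.088] F [-1.   0.2 -2.3] grip 0.0205 109.6
shift [-0.      0.0928  0.0255] turn [-0.0167  0.      0.3825]
```

Converted, 0.093 m is 4.65, 0.076 m is 3.8.

nudge_tcp(ticks={"deltas":[[0.01, 0, 0.9, 0.15, -0.003, 0, 0.08], [0.01, 0, 1.85, 0.4, -0.007, 0, 0.16], [0.01, 0, 2.8, 0.75, -0.01, 0, 0.24], [0.01, 0, 3.8, 1.05, -0.013, 0, 0.32], [0.01, 0, 4.65, 1.275, -0.017, 0, 0.382]]})

```text
clock: 13.88
position: [0.4686, -0.2388, 0.1397]
tool_rot: [3.141, -0.044, -0.471]
force: [0.1, -0.0, -1.6]
grip_width: 0.0206
finger_force: 109.6
```

nudge_tcp(ticks={"deltas":[[0.01, 0, 0, 0, 0, 0, 0], [0.01, 0, 0, 0, 0, 0, 0]]})

```text
clock: 14.12
position: [0.4689, -0.2371, 0.1402]
tool_rot: [-3.141, -0.044, -0.466]
force: [0.2, -0.2, -2.4]
grip_width: 0.0204
finger_force: 109.6
```

Create tile.py:
```python
from h import *
def tile(z,roi=(90,220,230,320),n="scene"):
    K=cam(n); f=bot.grab_frame(n); cv2.imwrite(f"pics/{n}_{bot.observe()['clock']:.2f}.png",f)
    hv=cv2.cvtColor(f,cv2.COLOR_BGR2HSV); c=blob(hv,(95,110,30),(125,255,255),roi,5); print(n,cv2.contourArea(c),rect(K,c,z))
    return c
```

Run:
```python
from tile import *
s=bot.observe();R=Ro.from_euler("xyz",s["tool_rot"]);print("exp top",s["position"]+R.apply([.112,0,.014]))
z=(s["position"]+R.apply([.112,0,.014]))[2]
tile(z); tile(z,(230,230,410,410),"side")
# target: tip at height .008, tilt 10, tip 25mm short of centre
d=np.array([np.cos(np.radians(-27)),np.sin(np.radians(-27)),0]); cen=np.array([.593,-.3035,0])
for th in(10,30):
    t=np.radians(th); Rt=Ro.from_euler("z",-27,degrees=True)*Ro.from_euler("y",th,degrees=True)*Ro.from_euler("x",180,degrees=True)
    tip=cen-.025*d+[0,0,.012]; P=tip-Rt.apply([.137,0,.026]); print(th,P.round(4)); go(P,-27,th)
```

```text
exp top [ 0.56937923 -0.28765355  0.13111481]
scene 432.0 (array([ 571.6, -293.8]), array([61.5, 60.8]), 61.7)
side 2346.5 (array([ 555.8, -162.5]), array([102.1, 133.3]), 89.8)
10 [ 0.4545 -0.2329  0.0614]
t 14.22 q [-0.17  0.59  0.73  2.01 -0.6   0.72 -1.11] now [ 0.469  -0.2368  0.1404] rot [-3.141 -0.044 -0.465] F [ 0.   1.5 -3.3] grip 0.0206 109.6
shift [-0.0182  0.0031  0.0782] turn [-0.     -0.2187  0.0059]
30 [ 0.4766 -0.2442  0.103 ]
t 14.22 q [-0.17  0.59  0.73  2.01 -0.6   0.72 -1.11] now [ 0.469  -0.2368  0.1404] rot [-3.141 -0.044 -0.465] F [ 0.   1.5 -3.3] grip 0.0206 109.6
shift [0.0084 0.0032 0.0378] turn [ 0.001  -0.5678  0.0059]
```

Converted, 0.012 m is 0.6, 0.078 m is 3.9.

nudge_tcp(ticks={"deltas":[[0.01, -0.15, 0.05, 0.6, 0, -0.03, 0.001], [0.01, -0.35, 0.05, 1.5, 0, -0.08, 0.002], [0.01, -0.55, 0.1, 2.5, 0, -0.13, 0.004], [0.01, -0.75, 0.15, 3.4, 0, -0.18, 0.006], [0.01, -0.9, 0.15, 3.9, 0, -0.218, 0.006]]})

```text
clock: 14.85
position: [0.4541, -0.2332, 0.0602]
tool_rot: [3.141, 0.177, -0.472]
force: [0.6, -0.6, -3.0]
grip_width: 0.0201
finger_force: 109.6
```

nudge_tcp(ticks={"deltas":[[0.01, 0, 0, 0, 0, 0, 0]]})

```text
clock: 14.98
position: [0.4543, -0.2335, 0.0607]
tool_rot: [3.141, 0.176, -0.472]
force: [-0.0, -0.4, -1.7]
grip_width: 0.0203
finger_force: 109.6
```

Run:
```python
from tile import *
s=bot.observe();R=Ro.from_euler("xyz",s["tool_rot"]);e=s["position"]+R.apply([.117,0,.014]);print("exp top",e,"tip",s["position"]+R.apply([.137,0,.026]))
tile(e[2])
d=np.array([np.cos(np.radians(-27)),np.sin(np.radians(-27)),0]); cen=np.array([.593,-.3035,0])
for th in(20,32):
    Rt=Ro.from_euler("z",-27,degrees=True)*Ro.from_euler("y",th,degrees=True)*Ro.from_euler("x",180,degrees=True)
    tip=cen-.025*d+[0,0,.010]; go(tip-Rt.apply([.137,0,.026]),-27,th)
```

```text
exp top [ 0.55469932 -0.2848148   0.02650773] tip [ 0.57036499 -0.29283039  0.01119966]
scene 423.5 (array([ 551.7, -288.5]), array([60.9, 68.8]), 65.3)
t 15.03 q [-0.07  0.8   0.65  1.9  -0.61  0.85 -1.1 ] now [ 0.4544 -0.2337  0.0614] rot [ 3.141  0.174 -0.473] F [ 0.5 -0.3 -3. ] grip 0.0201 109.6
shift [ 0.0067 -0.0007 -0.0214] turn [ 0.0003 -0.1752 -0.0014]
t 15.03 q [-0.07  0.8   0.65  1.9  -0.61  0.85 -1.1 ] now [ 0.4544 -0.2337  0.0614] rot [ 3.141  0.174 -0.473] F [ 0.5 -0.3 -3. ] grip 0.0201 109.6
shift [ 0.0199 -0.0007 -0.0474] turn [ 2.000e-04 -3.846e-01 -1.400e-03]
```

Converted, -0.0475 m is -2.375, -0.036 m is -1.8.

nudge_tcp(ticks={"deltas":[[0.01, 0.1, 0, -0.45, 0, -0.07, 0], [0.01, 0.25, 0, -0.85, 0, -0.14, 0], [0.01, 0.45, 0, -1.3, 0, -0.21, 0], [0.01, 0.7, 0, -1.8, 0, -0.29, 0], [0.01, 1, 0, -2.375, 0, -0.385, 0]]})

```text
clock: 15.65
position: [0.4799, -0.2462, 0.1063]
tool_rot: [3.141, 0.559, -0.472]
force: [0.0, 0.9, -2.0]
grip_width: 0.0205
finger_force: 109.7
```

nudge_tcp(ticks={"deltas":[[0.01, 0, 0, 0, 0, 0, 0], [0.01, 0, 0, 0, 0, 0, 0], [0.01, 0, 0, 0, 0, 0, 0]]})

```text
clock: 16.02
position: [0.4791, -0.2459, 0.1053]
tool_rot: [-3.142, 0.558, -0.473]
force: [0.6, 0.4, -2.0]
grip_width: 0.0203
finger_force: 109.7
```

Run:
```python
from tile import *
s=bot.observe();R=Ro.from_euler("xyz",s["tool_rot"]);print("tip",s["position"]+R.apply([.137,0,.026]),s["force"])
c=tile(.02);print(c.min(0),c.max(0))
```

```text
tip [ 0.57039291 -0.29254125  0.01072098] [ 0.5533498   0.35882381 -2.0104933 ]
scene 452.0 (array([ 567., -299.]), array([61.5, 75.1]), 69.4)
[145 257] [170 281]
```

The tile has slid forward about 20 mm and leans on the blade, with its front on the plate floor. Withdrawing horizontally and checking for drag.

Converted, -0.0115 m is -0.575, 0.0105 m is 0.525.

nudge_tcp(ticks={"deltas":[[0.01, 0.04, 0, 0.06, 0, 0, 0], [0.01, -0.125, 0, 0.25, 0, 0, 0], [0.01, -0.325, 0, 0.375, 0, 0, 0], [0.01, -0.575, 0, 0.525, 0, 0, 0]]})

```text
clock: 16.58
position: [0.4653, -0.2391, 0.1021]
tool_rot: [3.141, 0.559, -0.473]
force: [-0.7, -0.3, -2.4]
grip_width: 0.0206
finger_force: 109.7
```

Run:
```python
from tile import *
s=bot.observe();R=Ro.from_euler("xyz",s["tool_rot"]);print("tip",s["position"]+R.apply([.137,0,.026]),s["force"])
c=tile(.02);print(c.min(0),c.max(0))
```

```text
tip [ 0.55642776 -0.28571412  0.00737959] [-0.73278538 -0.32771897 -2.42020021]
scene 429.5 (array([ 569.9, -298. ]), array([60.9, 68.3]), 66.6)
[145 259] [171 281]
```

The tile stays put while the blade withdraws. Continuing.

nudge_tcp(ticks={"deltas":[[0.01, -0.3, 0, 0.15, 0, 0, 0], [0.01, -0.65, 0, 0.35, 0, 0, 0], [0.01, -1, 0, 0.575, 0, 0, 0], [0.01, -1.35, 0, 0.775, 0, 0, 0], [0.01, -1.75, 0, 0.975, 0, 0, 0]]})

```text
clock: 17.25
position: [0.4296, -0.2207, 0.1041]
tool_rot: [3.141, 0.559, -0.473]
force: [0.8, -0.2, -0.6]
grip_width: 0.0205
finger_force: 109.8
```

Run:
```python
from tile import *
s=bot.observe();R=Ro.from_euler("xyz",s["tool_rot"]);print("tip",s["position"]+R.apply([.137,0,.026]),s["force"])
c=tile(.016);print(c.min(0),c.max(0))
```

```text
tip [ 0.52071752 -0.26735953  0.00945014] [ 0.78437077 -0.18291273 -0.55848363]
scene 391.0 (array([ 570.2, -297.8]), array([61. , 60.9]), 63.1)
[145 260] [172 281]
```

The tile lies flat: 61 × 61 mm at the right height, 24 mm from the plate's centre, with the blade free of it. Raising and returning the trowel.

Converted, -0.085 m is -4.25, -0.053 m is -2.65.

nudge_tcp(ticks={"deltas":[[0.01, -0.75, 0, -1.2, 0, 0, 0], [0.01, -1.5, 0, -2.5, 0, 0, 0], [0.01, -2.25, 0, -3.75, 0, 0.12, 0], [0.01, -2.65, 0, -4.25, 0, 0.28, 0], [0.01, -2.65, 0, -4.25, 0, 0.45, 0]]})

```text
clock: 17.92
position: [0.4306, -0.2215, 0.2052]
tool_rot: [-3.141, 0.102, -0.473]
force: [1.6, 0.8, -2.0]
grip_width: 0.0206
finger_force: 109.8
```

```bash
python3 -c "
from h import *
go((.5035,-.0512,.13),-7.7)"
```

```text
t 17.93 q [-0.23  0.51  0.82  1.94 -0.44  0.99 -1.23] now [ 0.4306 -0.2215  0.2052] rot [-3.141  0.102 -0.473] F [ 1.6  0.8 -2. ] grip 0.0206 109.8
shift [-0.0049 -0.1849  0.0761] turn [-0.0174  0.101  -0.3383]
```

nudge_tcp(ticks={"deltas":[[0.01, -0.05, -2, 0.25, -0.004, 0.03, -0.07], [0.01, -0.1, -4.25, 0.75, -0.008, 0.06, -0.15], [0.01, -0.15, -6.5, 1.75, -0.012, 0.08, -0.24], [0.01, -0.25, -8.5, 3, -0.017, 0.101, -0.338], [0.01, -0.25, -9.25, 3.8, -0.017, 0.101, -0.338]]})

```text
clock: 18.55
position: [0.5026, -0.0479, 0.1283]
tool_rot: [-3.139, 0.007, -0.13]
force: [-0.0, -0.5, -0.2]
grip_width: 0.0205
finger_force: 109.7
```

nudge_tcp(ticks={"deltas":[[0.01, 0, 0, 0, 0, 0, 0]]})

```text
clock: 18.68
position: [0.5022, -0.0501, 0.1285]
tool_rot: [-3.14, 0.008, -0.134]
force: [-0.3, -0.3, -1.9]
grip_width: 0.0205
finger_force: 109.7
```

```bash
python3 -c "
from h import *
go((.5035,-.0512,.029),-7.7)"
```

```text
t 18.68 q [-0.47  0.58  0.63  2.02 -0.52  0.71 -1.22] now [ 0.5022 -0.0501  0.1285] rot [-3.14   0.008 -0.134] F [-0.3 -0.3 -1.9] grip 0.0205 109.7
shift [0.0023 0.0011 0.0995] turn [-0.0016  0.0083  0.0002]
```

Converted, 0.0995 m is 4.975, 0.098 m is 4.9.

nudge_tcp(ticks={"deltas":[[0.01, 0, 0, 2, 0, 0.008, 0], [0.01, 0.05, 0, 3.75, 0, 0.008, 0], [0.01, 0.05, 0, 4.65, 0, 0.008, 0], [0.01, 0.05, 0, 4.9, 0, 0.008, 0], [0.01, 0.05, 0, 4.975, 0, 0.008, 0]]}, clamp_n=30)

```text
clock: 19.3
position: [0.5034, -0.0506, 0.0304]
tool_rot: [-3.139, -0.002, -0.135]
force: [-0.7, -1.0, -1.5]
grip_width: 0.0205
finger_force: 109.8
```

nudge_tcp(ticks={"deltas":[[0.01, 0, 0, 0.025, 0, 0, 0], [0.01, 0, 0, 0.05, 0, 0, 0]]})

```text
clock: 19.55
position: [0.5033, -0.0501, 0.0293]
tool_rot: [-3.139, -0.002, -0.134]
force: [-1.5, 1.0, 4.8]
grip_width: 0.0207
finger_force: 110.8
```

nudge_tcp(ticks={"deltas":[[0.03, 0, 0, 0, 0, 0, 0], [0.05, 0, 0, 0, 0, 0, 0], [0.085, 0, 0, 0, 0, 0, 0], [0.085, 0, 0, 0, 0, 0, 0], [0.085, 0, 0, 0, 0, 0, 0]]})

```text
clock: 20.18
position: [0.503, -0.0501, 0.0287]
tool_rot: [-3.139, -0.001, -0.134]
force: [0.3, -1.3, -0.0]
grip_width: 0.0854
finger_force: 0.0
```

nudge_tcp(ticks={"deltas":[[0.085, 0, 0, -1.5, 0, 0, 0], [0.085, 0, 0, -4, 0, 0, 0], [0.085, 0, 0, -6.5, 0, 0, 0], [0.085, 0, 0, -8.5, 0, 0, 0], [0.085, 0, 0, -8.5, 0, 0, 0]]})

```text
clock: 20.8
position: [0.5038, -0.0504, 0.201]
tool_rot: [-3.138, -0.005, -0.134]
force: [-0.0, 0.4, -1.1]
grip_width: 0.0848
finger_force: 0.0
```

nudge_tcp(ticks={"deltas":[[0.085, 0, 0, 0, 0, 0, 0], [0.085, 0, 0, 0, 0, 0, 0]]})

```text
clock: 21.05
position: [0.5022, -0.0505, 0.1978]
tool_rot: [-3.14, -0.0, -0.134]
force: [0.0, 0.5, -0.3]
grip_width: 0.0853
finger_force: 0.0
```

Run:
```python
from tile import *
tile(.016)
f=bot.grab_frame("side");hv=cv2.cvtColor(f,cv2.COLOR_BGR2HSV);D=cam("side")
print("blade",rect(D,blob(hv,(0,0,60),(40,110,255),(272,242,322,278)),.005))
C=cam("wrist");f=bot.grab_frame("wrist");cv2.imwrite("pics/wl.png",f);hv=cv2.cvtColor(f,cv2.COLOR_BGR2HSV)
print("handle",rect(C,blob(hv,(3,120,30),(17,255,255),(200,60,360,320),3),.06))
```

```text
scene 401.0 (array([ 569.7, -297.7]), array([61.2, 62.1]), 62.9)
blade (array([590.6, -61.8]), array([59.5, 89.2]), 78.7)
handle (array([494. , -46.9]), array([ 22.1, 106.3]), 81.8)
```

The tile and trowel both lie where they should, so I'm handing in.

```bash
python3 -c "
from workcell import bot
print(bot.job_done())"
```

```text
the job is handed in; nothing more can be done
None
```

The job is handed in; the hand-in gave no verdict. By my last measurements, the blue tile lies flat on the plate, about 24 mm from its centre, and the trowel is flat on the mat, released.

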